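# Set the trip level on a relay test controller with its thumbwheel, then confirm it

### The arm

A 7-joint arm with a two-finger parallel gripper is mounted at the origin on the work surface. World frame = base frame: x ahead of the robot, y to its left, z up, the work surface at z = 0. Lengths are in m, angles in rad, forces in N, time in s.
With the tool pointing down it reaches from about 0.4 to 0.875 m from the base axis. Payload 19.3 kg.
Tool frame: the origin (TCP) lies at the very end of the fingers, on their centre line; the grasp point (between the pads) lies 19 mm behind it; z points along the fingers, y is the line along which they close (so a half turn about z gives the same grasp; the last joint's range is limited). The gripper opens to 85 mm and grips with 20 to 120 N. Pads are 22 mm wide; open, the fingers measure 114 mm over their backs; the gripper's body (76 mm by 85 mm) begins 54 mm behind the grasp point. The pads swing forward as they close: fully open they stand 13 mm farther back than shut.
Start: joints at [-0.07, 0.521, -0.036, 1.599, 0.021, 1.021, -0.113], TCP at [0.625, -0, 0.231] pointing down, gripper open.
Joint ranges: [-2.91, 2.91], [-0.3, 2.13], [-1.5, 1.42], [0.17, 2.43], [-1.26, 4.41], [0.16, 1.93], [-2.52, 2.52]. Speed limits (rad/s): [1.89, 1.89, 2.39, 2.39, 3.01, 3.01, 3.01].

### API

Orientations are given as [roll, pitch, yaw] about the fixed x, y, z axes, in that order (R = Rz(yaw) Ry(pitch) Rx(roll)).
In Python, from workcell import bot gives the robot as it stands.
- The arm moves only by the tool servo_tool, never from a script. Its argument "plan" is a list of rows, each a list of 7 numbers: the finger opening in cm, from 0 to 8.54, then the shift along the tool's x, y, z in cm, then the turn, a rotation vector about the tool's x, y, z in degrees. In form: [[fingers, x, y, z, wx, wy, wz], ...]. A call has 1 to 10 rows; each row is the pose to reach, as a shift and turn from the pose commanded when the call began, along the tool's axes at that moment; what a row does not reach only later rows make up. A row lasts 1/10 s, in which the tool goes at most 50 mm and 8.59 degrees, less where a joint would pass 70% of its speed; a pose out of reach is approached as far as the arm can. A call with a gripper value outside its range is refused whole. The fingers move at their own pace and stop on an object; "force" is the grip in N (left out, the last holds). Time passes only in rows, so rows that repeat a pose let the fingers close. It gives the time, the measured TCP pose, the force, the opening and the grip force at its end, in the units of the state.
- bot.observe(): the state, without advancing time (a new reading comes with each control period).
- bot.grab_frame(name): name is "scene" or "side" or "wrist"; returns a dict with "frame" (420x560x3 uint8, blue, green, red), "mtx" (3x3 intrinsics, pixels), "R" (3x3) and "t" (3): a world point X has camera coordinates R X + t; the wrist camera has in their place "T_tool_cam" (4x4, takes a point from camera to tool coordinates, whose origin is the TCP and whose axes are the flange's). Camera axes: x right, y down, z forward; pixel columns grow to the right and rows downward; lengths in m; the calibration is good to about 2 mm. A picture is of the moment at which its call begins: read the wrist's pose just before it. There is no depth.
- bot.job_done(): hands the job in; it is judged then, once.
The state is a dict: "clock": time; "qpos": joint angles; "qd": joint speeds; "joint_efforts": joint torques, N m; "position": TCP position; "tool_rot": TCP orientation; "force": force on the tool from outside, world axes, zero at the start; "moment": the same for the moment, N m; "grip_width": finger opening in m; "finger_force": force on a finger pad.
Only numpy, scipy, OpenCV 4.12 (cv2) and the standard library are available. Lean on these libraries where they do the work, as an engineer would, in place of code of your own. Each camera call takes 0.05 s, during which the arm holds its last target. There are 200 camera calls.

### The job

On the test controller, roll the edge thumbwheel in its panel slot with a fingertip until the black needle points at the red mark, then let go of the wheel and only then press the green button fully down to confirm, and release it. Lean on the wheel lightly, never with more than 15 N, and leave the relay, the multimeter and the screwdriver where they lie.

Things in the scene. Friction and masses are not known exactly. Their poses are not given: they have to be found in the camera images.
- console: Cream test controller box fixed on the bench, 220 (x) x 300 (y) x 70 mm high with a level top panel; origin at the centre of its underside, x away from the robot, y to the left, z up (at yaw 0). On the panel: a blue-framed meter window (clear, closed, flush, 100 x 130 mm, centred at x -10, y +70 mm), the wheel slot and the green button.
- slot (a point): Centre of the wheel slot, level with the panel (console frame: x 0, y -40, z 70 mm); slot 56 mm long along the console's x, 17 mm wide. The black ribbed wheel (radius 30, 14 mm wide, axis along the console's y) stands out of it, crown over the slot's centre, 4 to 15 mm above the panel, different on every unit and not told: find it by touch.
- needle (a joint): Angle of the black meter needle (60 mm long from its pivot, under the window), rad. 0 = 0.8 rad to the left of the console's +x; grows clockwise seen from above, up to about 1.6.
- needle_tip (a point): Tip of the black needle, 60 mm from the pivot (pivot in the console frame: x -50, y +70 mm).
- mark (a joint): Angle of the red mark around the same pivot, same zero and direction as the needle: the wanted value of joint needle. It lies under the window and cannot be moved by hand. It starts clockwise of the needle.
- mark_tip (a point): Point at the inner end of the red mark, 60 mm from the pivot, where the needle's tip must come.
- confirm (a joint): Travel of the round green push button (26 mm across), 0 = up, 0.006 m = fully down; springs back, about 5 N to press fully. It counts as pressed beyond 0.004 m.
- confirm_top (a point): Centre of the top of the green button, at rest (console frame: x 0, y -110 mm).
- relay: Loose black relay, 28 x 24 x 31 mm, a bystander right of the controller; origin under its centre.
- multimeter: Loose yellow multimeter, 150 x 75 x 38 mm, a bystander left of the controller; origin under its centre.
- screwdriver: Loose screwdriver, 170 mm long, a bystander left of the multimeter; it lies along its own x.
- wheel (a joint): Turn of the thumbwheel, rad, 0 to about 3.2; dragging its top towards the console's +x raises it, and the needle by half as much (30 mm of drag without slip = 1 rad of wheel = 0.5 rad of needle). It needs about 4 N along the rim, so press with 6 N or more or it may slip; the first mm or so of a drag may be lost; it stays where it is left. One drag is some 30 mm at most, so several are needed.
- carrier (a joint): How far the thumbwheel is pushed down on its spring, m (0 = up, not pressed). It gives straight down, 8 N per mm, and springs back; more than 15 N spoils it.

How it is judged:
On the way, in this order (a step that is already met when the one before it is completed fails the run):
1. the needle rests at the red mark (tips within 3 mm) with nothing touching the wheel (horizontal distance between needle_tip and mark_tip below 0.003 m and contact force between each of the fingers, the arm and wheel below 0.2 N), for 0.3 s.
2. the green button is pressed (beyond 4 mm) with the needle at the mark (value of joint confirm above 0.004 m and horizontal distance between needle_tip and mark_tip below 0.003 m).
At the end, for the whole second after the job is handed in: The needle's tip is within 3 mm of the red mark's tip point, the button has been pressed after that and is up again, and nothing touches the wheel (all of step 1 and value of joint confirm below 0.001 m).
It fails at once if the wheel was pressed with more than 15 N (contact force between any of the fingers, the arm and wheel above 15 N).
It fails at once if the button was pressed (beyond 4 mm) while the needle was away from the mark (value of joint confirm above 0.004 m and horizontal distance between needle_tip and mark_tip above 0.006 m).
It fails at once if the relay was disturbed (moved more than 20 mm) (distance of relay from where it was at the start of the episode above 0.02 m).
It fails at once if the multimeter was disturbed (moved more than 20 mm) (distance of multimeter from where it was at the start of the episode above 0.02 m).
It fails at once if the screwdriver was disturbed (moved more than 20 mm) (distance of screwdriver from where it was at the start of the episode above 0.02 m).
It also fails if it takes over 67 s, if anything falls off the work surface, if the arm or the gripper's body presses on something with over 40 N, if the wrist force passes 120 N, or if a joint passes its speed limit or range.

## Working session

There is one attempt and no reset: what is moved stays moved. The work goes in short steps, Python scripts to look and compute and a tool call to move; the robot and the scene stay as the last step left them, time stands still between calls to the robot, and variables do not carry over. Pictures are saved under pics/ and viewed, at most 10 in all, crops included, and the job is handed in when it is done.

Besides the shell and the picture viewer there is one more tool, called after ">>>" in YAML: its name, and indented under it one key for each argument. servo_tool: Moves the arm, as the interface text tells. Its arguments: {"type":"object","properties":{"plan":{"type":"array","items":{"type":"array","items":{"type":"number"}}},"force":{"type":"number"}},"required":["plan"]}

```bash
mkdir -p pics
python3 - <<'E'
from workcell import bot
import cv2,numpy as np,pickle
o=bot.observe();print({k:np.round(v,3).tolist() for k,v in o.items()})
d={}
for n in ["scene","side","wrist"]:
    f=bot.grab_frame(n);d[n]=f;cv2.imwrite(f"pics/{n}0.png",f["frame"])
    print(n,[ (k,np.round(f[k],3).tolist()) for k in f if k!="frame"])
pickle.dump((o,d),open("d0.pkl","wb"))
im=np.hstack([cv2.resize(d[n]["frame"],(400,300)) for n in ["side","wrist"]])
cv2.imwrite("pics/sw0.png",im)
E
```

```text
{'clock': 0.0, 'qpos': [-0.07, 0.522, -0.036, 1.6, 0.021, 1.021, -0.113], 'qd': [-0.001, 0.001, 0.001, -0.001, 0.001, 0.001, -0.001], 'joint_efforts': [-0.004, -92.711, 1.978, -36.993, 0.018, 0.008, -0.0], 'position': [0.625, -0.0, 0.231], 'tool_rot': [-3.14, 0.0, 1.571], 'force': [-0.733, 0.536, 0.712], 'moment': [-0.013, -0.052, -0.019], 'finger_force': 0.0, 'grip_width': 0.086}
scene [('mtx', [[514.629, 0.0, 272.807], [0.0, 514.629, 210.618], [0.0, 0.0, 1.0]]), ('R', [[0.333, 0.943, 0.005], [0.797, -0.279, -0.535], [-0.504, 0.182, -0.845]]), ('t', [-0.282, -0.396, 1.663])]
side [('mtx', [[542.387, 0.0, 285.359], [0.0, 542.387, 203.101], [0.0, 0.0, 1.0]]), ('R', [[0.984, -0.176, 0.009], [-0.111, -0.657, -0.746], [0.137, 0.733, -0.666]]), ('t', [-0.536, 0.212, 1.031])]
wrist [('mtx', [[316.593, 0.0, 285.264], [0.0, 316.593, 204.127], [0.0, 0.0, 1.0]]), ('T_tool_cam', [[-0.0, -0.964, -0.266, 0.067], [1.0, -0.0, 0.001, -0.001], [-0.001, -0.266, 0.964, -0.142], [0.0, 0.0, 0.0, 1.0]])]
```

View pics/scene0.png

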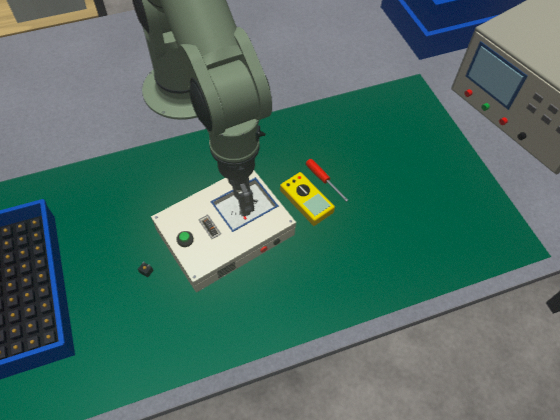

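View pics/sw0.png

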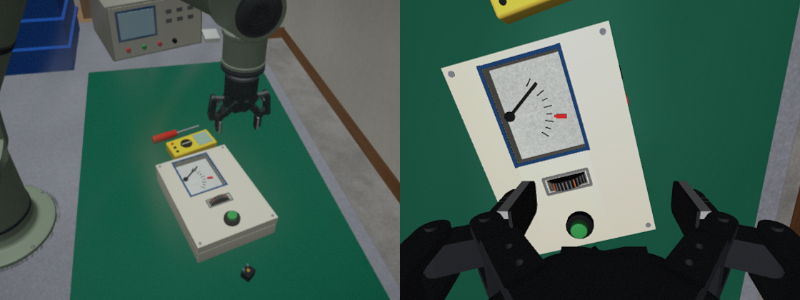

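The scene shows the console ahead with the meter, slot and green button; the multimeter and screwdriver lie to its left and the relay to its right. In the wrist view x is right and y is up, and the console's yaw is about +15°. I'll enlarge the wrist and side views.

Run:
```python
import cv2
w=cv2.imread("pics/wrist0.png");s=cv2.imread("pics/side0.png")
# wrist crop x 40..400,y 10..370 ; scale 2.2  -> pos
cv2.imwrite("pics/wc.png",cv2.resize(w[20:370,40:400],None,fx=1.7,fy=1.7,interpolation=cv2.INTER_CUBIC))
cv2.imwrite("pics/sc.png",cv2.resize(s[190:380,200:400],None,fx=3,fy=3,interpolation=cv2.INTER_CUBIC))
```

```text
(no output)
```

View pics/wc.png

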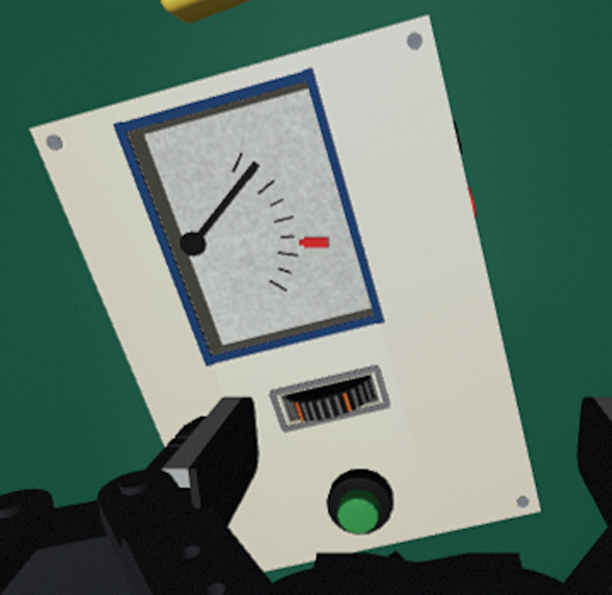

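View pics/sc.png

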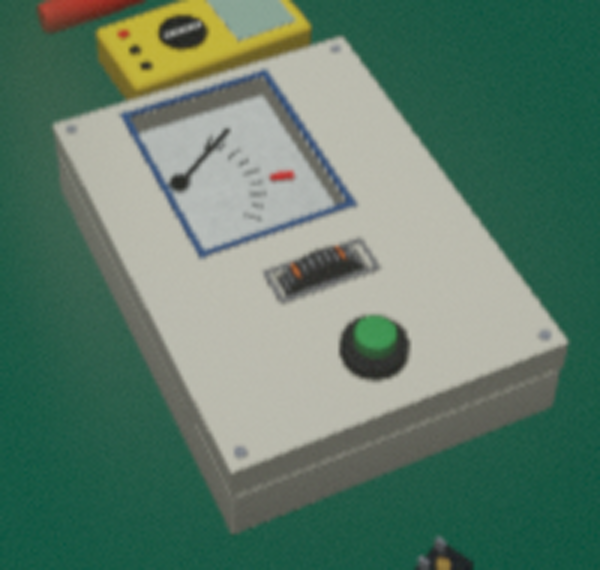

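```bash
cat > h.py <<'E'
import numpy as np,pickle
from scipy.spatial.transform import Rotation as Ro
from scipy.optimize import least_squares
def cams(f,o):
    if "R" in f: return f["mtx"],np.array(f["R"]),np.array(f["t"])
    T=np.eye(4);T[:3,:3]=Ro.from_euler("xyz",o["tool_rot"]).as_matrix();T[:3,3]=o["position"]
    M=np.linalg.inv(T@np.array(f["T_tool_cam"]));return f["mtx"],M[:3,:3],M[:3,3]
def proj(c,X):
    X=np.atleast_2d(X)@c[1].T+c[2];u=X@np.array(c[0]).T;return u[:,:2]/u[:,2:]
def tri(c,p):
    r=least_squares(lambda X:np.concatenate([(proj(a,X)[0]-b)/a[0][0][0]*1e3 for a,b in zip(c,p)]),[.65,0,.07]);return r.x,np.abs(r.fun).max()
def onplane(c,p,z):
    d=c[1].T@np.linalg.inv(c[0])@[p[0],p[1],1];C=-c[1].T@c[2];return C+d*(z-C[2])/d[2]
E
python3 - <<'E'
from h import *
o,d=pickle.load(open("d0.pkl","rb"));cw=cams(d["wrist"],o);cs=cams(d["side"],o)
P={"cTL":(30,128,53,125,-110,150),"cTR":(429,15,344,37,110,150),"cBR":(541,512,568,342,110,-150),
"wTL":(115,124,122,115,-60,135),"wTR":(311,70,267,72,40,135),"wBR":(383,321,354,204,40,5),"wBL":(207,364,203,256,-60,5),
"s1":(271,391,265,270,0,0),"s2":(378,366,361,240,0,0),"s3":(390,405,379,268,0,0),"s4":(284,431,282,302,0,0),
"btn":(358,515,376,333,0,-110),"piv":(193,244,180,183,-50,70),"ntip":(257,164,228,130,0,0),"mtip":(300,242,270,178,0,0)}
X={}
for k,v in P.items():
    w=np.array(v[:2])/1.7+[40,20];s=np.array(v[2:4])/3+[200,190]
    X[k],e=tri([cw,cs],[w,s]);print(k,np.round(X[k]*1e3,1),round(e,2))
ks=[k for k in P if k[0] in"cw"]
A=np.array([P[k][4:] for k in ks])/1e3;B=np.array([X[k][:2] for k in ks])
def tf(p,a):
    c,s=np.cos(p[2]),np.sin(p[2]);return np.array(a)@np.array([[c,s],[-s,c]])+p[:2]
r=least_squares(lambda p:(tf(p,A)-B).ravel(),[.65,0,.2]);p=r.x
print("pose",p,np.round(r.fun*1e3,1))
print("slot",tf(p,[0,-.04]),np.mean([X["s%d"%i] for i in (1,2,3,4)],0),"btn",tf(p,[0,-.11]),"piv",tf(p,[-.05,.07]))
pv=X["piv"]
for k in("ntip","mtip"):
    q=X[k]-pv;print(k,np.hypot(*q[:2]),"ang",.8-(np.arctan2(q[1],q[0])-p[2]))
E
```

```text
cTL [417.4  85.8  70. ] 1.48
cTR [630.2 140.1  69.6] 2.53
cBR [ 704.7 -151.1   69.8] 1.11
wTL [463.5  87.7  70.8] 2.47
wTR [568.8 114.5  69.1] 2.73
wBR [604.  -21.4  70.4] 0.22
wBL [498.8 -47.9  71.6] 2.68
s1 [535.5 -65.6  70.9] 2.17
s2 [600.5 -50.3  68.6] 1.75
s3 [607.3 -75.5  69.3] 0.67
s4 [541.5 -92.4  70.8] 1.76
btn [ 588.1 -139.3   89.3] 1.9
piv [495.1  22.9  64.1] 1.67
ntip [535.   67.3  62.7] 1.18
mtip [555.4  23.1  57.6] 1.88
pose [ 0.56082111 -0.03231944  0.24960979] [-0.2  0.1  0.2  0.1 -0.2  0.6  5.8 -4.1 -2.6 -6.1 -5.6  3.8  2.7  5.6]
slot [ 0.57070214 -0.07107979] [ 0.57121586 -0.07095102  0.06989077] btn [ 0.58799395 -0.13891041] piv [0.49507885 0.02315989]
ntip 0.05967648801829212 ang 0.21096690770986293
mtip 0.06025335687675777 ang 1.0457808504530668
```

Both views agree: the console is at (0.561, -0.032) with yaw 0.25, the panel at 70 mm and the button top at 89 mm. The slot is at (0.571, -0.071). The needle reads about 0.21 and the mark about 1.05, so the drag needed is about 50 mm. Next I close the fingers, turn the tool to the console's yaw and go above the start of the drag.

>>> servo_tool:
  plan:
    - [0, -7.4, -6.6, 4, 0, 0, 8]
    - [0, -7.4, -6.6, 8, 0, 0, 16]
    - [0, -7.4, -6.6, 12, 0, 0, 24]
    - [0, -7.4, -6.6, 12, 0, 0, 32]
    - [0, -7.4, -6.6, 12, 0, 0, 41]
    - [0, -7.4, -6.6, 12, 0, 0, 49]
    - [0, -7.4, -6.6, 12, 0, 0, 58]
    - [0, -7.4, -6.6, 12, 0, 0, 66]
    - [0, -7.4, -6.6, 12, 0, 0, 75.7]
    - [0, -7.4, -6.6, 12, 0, 0, 75.7]
  force: 40

```text
clock: 1.15
position: [0.5589, -0.0738, 0.1111]
tool_rot: [3.141, 0.001, 0.247]
force: [0.1, 0.7, -0.1]
grip_width: 0.0004
finger_force: 0.0
```

>>> servo_tool:
  plan:
    - [0, 0, 0, 0, 0, 0, 0]
    - [0, 0, 0, 0, 0, 0, 0]
    - [0, 0, 0, 0, 0, 0, 0]

```text
clock: 1.45
position: [0.559, -0.0741, 0.1113]
tool_rot: [-3.141, -0.0, 0.252]
force: [1.3, -0.4, 0.2]
grip_width: -0.0
finger_force: 0.0
```

Run:
```python
from workcell import bot
import cv2,numpy as np
o=bot.observe();print({k:np.round(o[k],4).tolist() for k in ("clock","position","tool_rot","force","grip_width","qpos")})
s=bot.grab_frame("side")["frame"]; w=bot.grab_frame("wrist")["frame"]
cv2.imwrite("pics/a1.png",np.hstack([cv2.resize(s[190:380,200:400],(400,380)),cv2.resize(w,(400,300))[0:300].copy() if 0 else cv2.copyMakeBorder(cv2.resize(w,(400,300)),0,80,0,0,cv2.BORDER_CONSTANT)]))
```

```text
{'clock': 1.45, 'position': [0.559, -0.0741, 0.1113], 'tool_rot': [-3.1414, -0.0001, 0.2517], 'force': [1.2532, -0.3651, 0.2016], 'grip_width': -0.0, 'qpos': [-0.186, 0.6071, 0.3006, 1.876, -0.2664, 0.6974, -1.0496]}
```

View pics/a1.png

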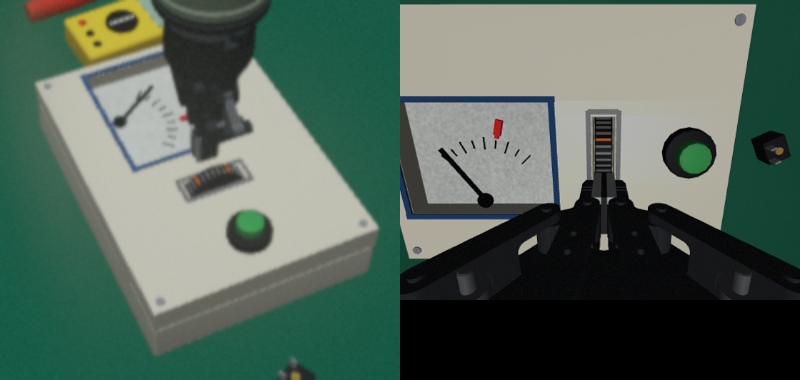

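The fingertip is in line with the slot, and the wrist camera sees both needle and mark (needle tip at about (441,150), mark's inner end at about (497,135)). Now I descend to find the crown by touch.

>>> servo_tool:
  plan:
    - [0, 0, 0, 1.2, 0, 0, 0]
    - [0, 0, 0, 2.0, 0, 0, 0]
    - [0, 0, 0, 2.5, 0, 0, 0]
    - [0, 0, 0, 2.5, 0, 0, 0]
    - [0, 0, 0, 2.5, 0, 0, 0]

```text
clock: 2.05
position: [0.5589, -0.0741, 0.0862]
tool_rot: [-3.142, 0.0, 0.25]
force: [0.3, 0.3, -0.9]
grip_width: 0.0002
finger_force: 0.0
```

>>> servo_tool:
  plan:
    - [0, 0, 0, 0.05, 0, 0, 0]
    - [0, 0, 0, 0.1, 0, 0, 0]
    - [0, 0, 0, 0.1, 0, 0, 0]

```text
clock: 2.35
position: [0.5591, -0.074, 0.0854]
tool_rot: [3.142, -0.0, 0.25]
force: [1.0, 0.6, -0.6]
grip_width: 0.0002
finger_force: 0.0
```

>>> servo_tool:
  plan:
    - [0, 0, 0, 0.05, 0, 0, 0]
    - [0, 0, 0, 0.1, 0, 0, 0]
    - [0, 0, 0, 0.1, 0, 0, 0]

```text
clock: 2.65
position: [0.559, -0.074, 0.0842]
tool_rot: [-3.142, 0.0, 0.25]
force: [0.1, 0.9, -0.2]
grip_width: 0.0003
finger_force: 0.0
```

>>> servo_tool:
  plan:
    - [0, 0, 0, 0.05, 0, 0, 0]
    - [0, 0, 0, 0.1, 0, 0, 0]
    - [0, 0, 0, 0.1, 0, 0, 0]

```text
clock: 2.95
position: [0.559, -0.074, 0.0832]
tool_rot: [-3.142, 0.0, 0.25]
force: [0.1, 0.1, -0.0]
grip_width: 0.0002
finger_force: 0.1
```

>>> servo_tool:
  plan:
    - [0, 0, 0, 0.05, 0, 0, 0]
    - [0, 0, 0, 0.1, 0, 0, 0]
    - [0, 0, 0, 0.1, 0, 0, 0]

```text
clock: 3.25
position: [0.5591, -0.0741, 0.0824]
tool_rot: [3.142, -0.0, 0.25]
force: [-1.1, 0.4, 5.3]
grip_width: 0.0006
finger_force: 2.4
```

Contact at about z = 0.083. I press slightly more.

>>> servo_tool:
  plan:
    - [0, 0, 0, 0.02, 0, 0, 0]
    - [0, 0, 0, 0.04, 0, 0, 0]
    - [0, 0, 0, 0.04, 0, 0, 0]

```text
clock: 3.55
position: [0.559, -0.074, 0.0821]
tool_rot: [3.142, -0.0, 0.249]
force: [-1.6, 0.8, 6.6]
grip_width: -0.0002
finger_force: 3.4
```

>>> servo_tool:
  plan:
    - [0, 0, 0, 0.03, 0, 0, 0]
    - [0, 0.2, 0, 0.03, 0, 0, 0]
    - [0, 0.4, 0, 0.03, 0, 0, 0]
    - [0, 0.6, 0, 0.03, 0, 0, 0]
    - [0, 0.6, 0, 0.03, 0, 0, 0]

```text
clock: 4.05
position: [0.5649, -0.0726, 0.0819]
tool_rot: [-3.142, 0.0, 0.249]
force: [-3.4, 0.3, 11.1]
grip_width: -0.0001
finger_force: 5.7
```

>>> servo_tool:
  plan:
    - [0, 0.2, 0, -0.01, 0, 0, 0]
    - [0, 0.5, 0, -0.02, 0, 0, 0]
    - [0, 0.8, 0, -0.02, 0, 0, 0]
    - [0, 1.0, 0, -0.02, 0, 0, 0]
    - [0, 1.0, 0, -0.02, 0, 0, 0]

```text
clock: 4.55
position: [0.5746, -0.0701, 0.0821]
tool_rot: [-3.142, -0.0, 0.25]
force: [-2.9, 0.5, 9.5]
grip_width: 0.0
finger_force: 5.2
```

Run:
```python
from workcell import bot
import cv2,numpy as np
o=bot.observe();print({k:np.round(o[k],4).tolist() for k in ("position","force")})
w=bot.grab_frame("wrist")["frame"]
cv2.imwrite("pics/a2.png",cv2.resize(w[100:320,0:330],None,fx=2.4,fy=2.4,interpolation=cv2.INTER_CUBIC))
import pickle;pickle.dump((o,w),open("d1.pkl","wb"))
```

```text
{'position': [0.5746, -0.0701, 0.0821], 'force': [-2.8904, 0.4739, 9.5253]}
```

View pics/a2.png

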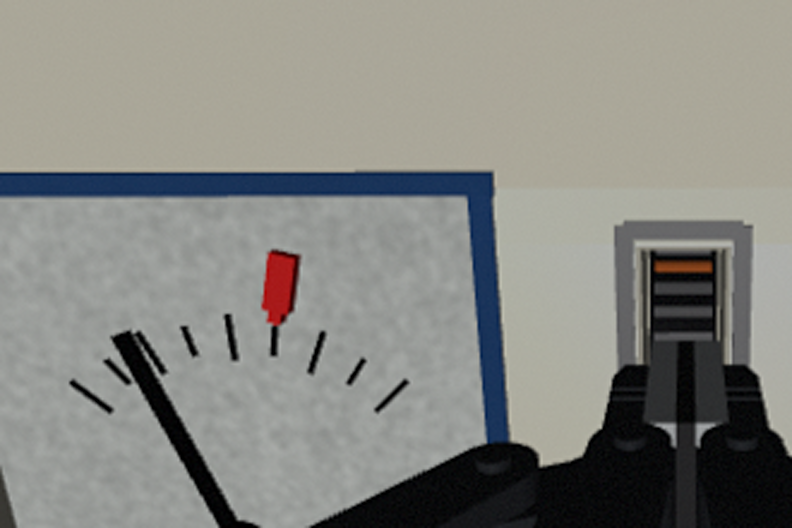

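The needle has moved towards the mark: tip at crop (123,334), mark tip at (275,325).

```bash
cat > m.py <<'E'
from h import *
M=np.array([[316.593,0,285.264],[0,316.593,204.127],[0,0,1]])
o,d=pickle.load(open("d0.pkl","rb"));f0=d["wrist"]
def meas(o,n,m):
    c=cams(f0,o);out={}
    for zn,zm in((.063,.063),(.063,.058),(.06,.058)):
        N=onplane(c,n,zn);Q=onplane(c,m,zm);pv=np.array([.4951,.0232])
        a=[.8+.25-np.arctan2(*(q[:2]-pv)[::-1]) for q in(N,Q)]
        print(zn,zm,"angles",np.round(a,3),"radii",[round(1e3*np.hypot(*(q[:2]-pv)),1) for q in(N,Q)],"gap mm",round(1e3*np.hypot(*(N-Q)[:2]),1))
E
python3 - <<'E'
from m import *
o,w=pickle.load(open("d1.pkl","rb"))
meas(o,(123/2.4,334/2.4+100),(275/2.4,325/2.4+100))
E
```

```text
0.063 0.063 angles [0.485 1.073] radii [np.float64(59.5), np.float64(61.0)] gap mm 34.9
0.063 0.058 angles [0.485 1.035] radii [np.float64(59.5), np.float64(58.4)] gap mm 32.0
0.06 0.058 angles [0.441 1.035] radii [np.float64(59.1), np.float64(58.4)] gap mm 34.4
```

>>> servo_tool:
  plan:
    - [0, 0.2, 0, 0, 0, 0, 0]
    - [0, 0.5, 0, 0, 0, 0, 0]
    - [0, 0.8, 0, 0, 0, 0, 0]
    - [0, 1.0, 0, 0, 0, 0, 0]
    - [0, 1.0, 0, 0, 0, 0, 0]

```text
clock: 5.1
position: [0.5842, -0.0676, 0.0819]
tool_rot: [-3.142, 0.0, 0.25]
force: [-1.5, 0.8, 6.1]
grip_width: -0.0001
finger_force: 3.0
```

>>> servo_tool:
  plan:
    - [0, 0, 0, -0.3, 0, 0, 0]
    - [0, 0, 0, -0.8, 0, 0, 0]
    - [0, -1.2, 0, -0.8, 0, 0, 0]
    - [0, -2.6, 0, -0.8, 0, 0, 0]
    - [0, -2.6, 0, -0.8, 0, 0, 0]
    - [0, -2.6, 0, -0.4, 0, 0, 0]
    - [0, -2.6, 0, -0.1, 0, 0, 0]
    - [0, -2.6, 0, -0.1, 0, 0, 0]

```text
clock: 5.9
position: [0.5597, -0.0738, 0.0825]
tool_rot: [3.141, -0.0, 0.25]
force: [0.4, 1.3, 5.5]
grip_width: 0.0003
finger_force: 2.3
```

>>> servo_tool:
  plan:
    - [0, 0, 0, 0.05, 0, 0, 0]
    - [0, 0, 0, 0.1, 0, 0, 0]
    - [0, 0, 0, 0.1, 0, 0, 0]

```text
clock: 6.2
position: [0.5597, -0.0738, 0.082]
tool_rot: [3.142, -0.001, 0.25]
force: [0.6, 0.9, 8.3]
grip_width: -0.0003
finger_force: 3.9
```

>>> servo_tool:
  plan:
    - [0, 0.2, 0, 0, 0, 0, 0]
    - [0, 0.5, 0, 0, 0, 0, 0]
    - [0, 0.8, 0, 0, 0, 0, 0]
    - [0, 1.0, 0, 0, 0, 0, 0]
    - [0, 1.0, 0, 0, 0, 0, 0]

```text
clock: 6.7
position: [0.569, -0.0714, 0.082]
tool_rot: [-3.141, 0.0, 0.25]
force: [-1.8, 0.3, 10.8]
grip_width: -0.0001
finger_force: 5.5
```

Run:
```python
from workcell import bot
import cv2,numpy as np
o=bot.observe();print({k:np.round(o[k],4).tolist() for k in ("position","force")})
w=bot.grab_frame("wrist")["frame"]
cv2.imwrite("pics/a3.png",cv2.resize(w[100:320,0:330],None,fx=2.4,fy=2.4,interpolation=cv2.INTER_CUBIC))
import pickle;pickle.dump((o,w),open("d1.pkl","wb"))
```

```text
{'position': [0.569, -0.0714, 0.082], 'force': [-1.7776, 0.342, 10.8247]}
```

View pics/a3.png

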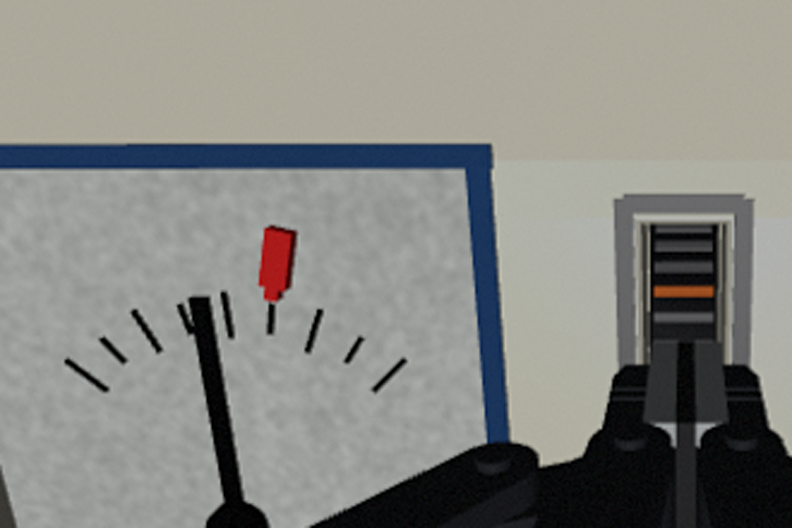

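The needle tip is at crop (200,298) and the mark tip at (272,301), so it's about 0.3 rad short.

Run:
```python
from m import *
o,w=pickle.load(open("d1.pkl","rb"))
meas(o,(200/2.4,298/2.4+100),(272/2.4,301/2.4+100))
print(onplane(cams(f0,o),(238/2.4,525/2.4+100),.062))
```

```text
0.063 0.063 angles [0.809 1.075] radii [np.float64(59.5), np.float64(61.0)] gap mm 16.1
0.063 0.058 angles [0.809 1.036] radii [np.float64(59.5), np.float64(58.6)] gap mm 13.4
0.06 0.058 angles [0.774 1.036] radii [np.float64(58.5), np.float64(58.6)] gap mm 15.3
[0.49498483 0.02401546 0.062     ]
```

About 0.25 rad remains, roughly 15 mm. I drag 13 mm, then measure from a raised, better-placed view.

>>> servo_tool:
  plan:
    - [0, 0.2, 0, 0, 0, 0, 0]
    - [0, 0.5, 0, 0, 0, 0, 0]
    - [0, 0.8, 0, 0, 0, 0, 0]
    - [0, 1.1, 0, 0, 0, 0, 0]
    - [0, 1.3, 0, 0, 0, 0, 0]
    - [0, 1.3, 0, 0, 0, 0, 0]

```text
clock: 7.35
position: [0.5817, -0.0682, 0.082]
tool_rot: [-3.142, -0.0, 0.25]
force: [-1.9, 0.7, 8.6]
grip_width: 0.0001
finger_force: 4.3
```

>>> servo_tool:
  plan:
    - [0, 0, 0, -0.5, 0, 0, 0]
    - [0, -1.5, -3, -2.5, 0, 0, 0]
    - [0, -3, -7, -4, 0, 0, 0]
    - [0, -5, -9, -6, 0, 0, 0]
    - [0, -6, -9, -6, 0, 0, 0]
    - [0, -6, -9, -6, 0, 0, 0]
    - [0, -6, -9, -6, 0, 0, 0]

```text
clock: 8.05
position: [0.5016, 0.0035, 0.1415]
tool_rot: [3.141, -0.0, 0.249]
force: [0.7, -1.1, -0.0]
grip_width: -0.0001
finger_force: 0.0
```

Run:
```python
from workcell import bot
import cv2,numpy as np
o=bot.observe();print({k:np.round(o[k],4).tolist() for k in ("position","force","tool_rot")})
f=bot.grab_frame("wrist");w=f["frame"];s=bot.grab_frame("side")["frame"]
import pickle;pickle.dump((o,w),open("d2.pkl","wb"))
from m import *
c=cams(f,o);p=proj(c,[[.495,.023,.062],[.555,.023,.062]]);print(p)
x0=int(max(0,min(p[:,0].min()-60,360)));y0=int(max(0,min(p[:,1].mean()-90,270)));print(x0,y0)
a=cv2.resize(w[y0:y0+150,x0:x0+200],(800,600),interpolation=cv2.INTER_CUBIC)
cv2.imwrite("pics/a4.png",a);cv2.imwrite("pics/s4.png",cv2.resize(s[200:290,215:325],None,fx=6,fy=6,interpolation=cv2.INTER_CUBIC))
```

```text
{'position': [0.5016, 0.0035, 0.1415], 'force': [0.666, -1.1437, -0.0239], 'tool_rot': [3.1412, -0.0001, 0.2489]}
[[153.73066588 162.7134957 ]
 [214.61277593 162.71141437]]
93 72
```

View pics/a4.png

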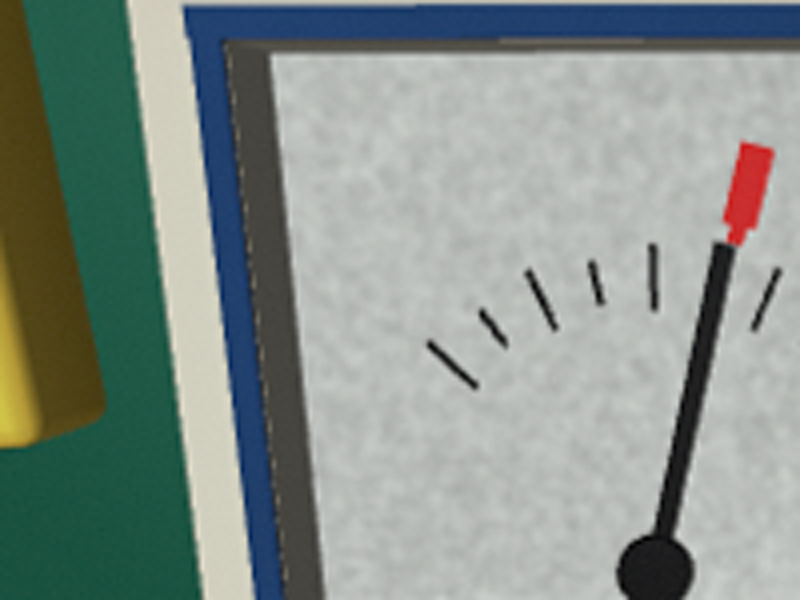

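The needle is nearly there: tip at crop (724,243), mark tip at (737,245), pivot at (655,571). That is a gap of about 2.3 mm, and I want it smaller.

Run:
```python
from m import *
o,w=pickle.load(open("d2.pkl","rb"))
meas(o,(724/4+93,243/4+72),(737/4+93,245/4+72))
```

```text
0.063 0.063 angles [1.011 1.049] radii [np.float64(59.2), np.float64(59.4)] gap mm 2.2
0.063 0.058 angles [1.011 1.048] radii [np.float64(59.2), np.float64(59.1)] gap mm 2.2
0.06 0.058 angles [1.01  1.048] radii [np.float64(59.0), np.float64(59.1)] gap mm 2.2
```

>>> servo_tool:
  plan:
    - [0, 2, 3, 1, 0, 0, 0]
    - [0, 4, 7, 3, 0, 0, 0]
    - [0, 5, 9, 5, 0, 0, 0]
    - [0, 5, 9, 5.5, 0, 0, 0]
    - [0, 5, 9, 5.8, 0, 0, 0]
    - [0, 5, 9, 5.9, 0, 0, 0]
    - [0, 5, 9, 5.9, 0, 0, 0]

```text
clock: 8.85
position: [0.5716, -0.0705, 0.0833]
tool_rot: [3.141, -0.0, 0.25]
force: [0.3, -0.9, 3.5]
grip_width: 0.0001
finger_force: 1.2
```

>>> servo_tool:
  plan:
    - [0, 0, 0, 0.04, 0, 0, 0]
    - [0, 0, 0, 0.07, 0, 0, 0]
    - [0, 0, 0, 0.07, 0, 0, 0]

```text
clock: 9.15
position: [0.5717, -0.0704, 0.0826]
tool_rot: [-3.142, -0.001, 0.25]
force: [-1.6, -1.5, 7.5]
grip_width: 0.0002
finger_force: 3.5
```

>>> servo_tool:
  plan:
    - [0, 0.1, 0, 0, 0, 0, 0]
    - [0, 0.2, 0, 0, 0, 0, 0]
    - [0, 0.3, 0, 0, 0, 0, 0]
    - [0, 0.3, 0, 0, 0, 0, 0]
    - [0, 0.3, 0, 0, 0, 0, 0]

```text
clock: 9.65
position: [0.5743, -0.0697, 0.0825]
tool_rot: [-3.141, 0.0, 0.25]
force: [-2.9, -2.3, 7.2]
grip_width: 0.0001
finger_force: 3.7
```

>>> servo_tool:
  plan:
    - [0, 0, 0, -0.5, 0, 0, 0]
    - [0, -1.5, -3, -2.5, 0, 0, 0]
    - [0, -3, -7, -4, 0, 0, 0]
    - [0, -5, -9, -6, 0, 0, 0]
    - [0, -5, -9, -6, 0, 0, 0]
    - [0, -5, -9, -6, 0, 0, 0]

```text
clock: 10.25
position: [0.5041, 0.0057, 0.1429]
tool_rot: [-3.141, -0.002, 0.251]
force: [1.1, 0.8, 0.1]
grip_width: 0.0
finger_force: 0.0
```

Run:
```python
from workcell import bot
import cv2,numpy as np
from m import *
o=bot.observe();f=bot.grab_frame("wrist");w=f["frame"];pickle.dump((o,w),open("d3.pkl","wb"))
c=cams(f,o);p=proj(c,[.495,.023,.062])[0]
x0=int(p[0]-60);y0=int(p[1]-110);print(o["position"],x0,y0)
cv2.imwrite("pics/a5.png",cv2.resize(w[y0:y0+120,x0:x0+160],(800,600),interpolation=cv2.INTER_CUBIC))
```

```text
[0.50409705 0.00565737 0.14285657] 199 106
```

View pics/a5.png

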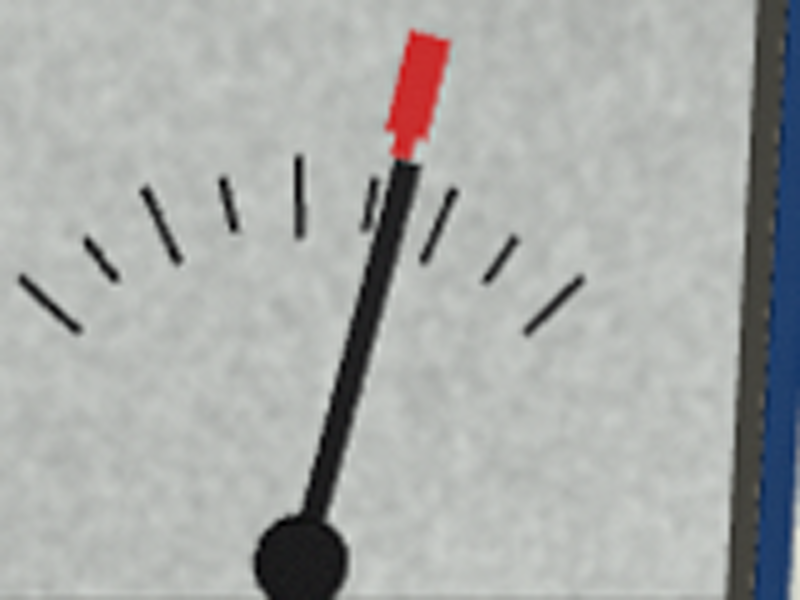

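The needle tip (405,163) is on the mark's inner end (402,160), within 0.5 mm, and the wheel is free. Next I go above the button.

>>> servo_tool:
  plan:
    - [0, 1, 4, 0, 0, 0, 0]
    - [0, 2, 8, 0, 0, 0, 0]
    - [0, 3.5, 12, 0, 0, 0, 0]
    - [0, 4.6, 16.1, 0, 0, 0, 0]
    - [0, 4.6, 16.1, 0, 0, 0, 0]
    - [0, 4.6, 16.1, 2.5, 0, 0, 0]
    - [0, 4.6, 16.1, 4.5, 0, 0, 0]
    - [0, 4.6, 16.1, 5, 0, 0, 0]
    - [0, 4.6, 16.1, 5, 0, 0, 0]

```text
clock: 11.2
position: [0.5876, -0.1403, 0.0913]
tool_rot: [-3.141, 0.002, 0.249]
force: [-1.4, 0.2, 2.7]
grip_width: -0.0003
finger_force: 0.9
```

>>> servo_tool:
  plan:
    - [0, 0, 0, 0.2, 0, 0, 0]
    - [0, 0, 0, 0.4, 0, 0, 0]
    - [0, 0, 0, 0.6, 0, 0, 0]
    - [0, 0, 0, 0.6, 0, 0, 0]

```text
clock: 11.6
position: [0.5886, -0.1402, 0.0865]
tool_rot: [3.141, -0.001, 0.249]
force: [0.9, -2.9, 4.3]
grip_width: -0.0002
finger_force: 2.3
```

>>> servo_tool:
  plan:
    - [0, 0, 0, 0.1, 0, 0, 0]
    - [0, 0, 0, 0.2, 0, 0, 0]
    - [0, 0, 0, 0.2, 0, 0, 0]
    - [0, 0, 0, 0.2, 0, 0, 0]

```text
clock: 12.0
position: [0.5887, -0.1402, 0.0857]
tool_rot: [3.141, -0.002, 0.249]
force: [-6.7, -0.1, 27.8]
grip_width: -0.0005
finger_force: 13.8
```

The force has jumped to 27.8 N, so the button is fully down after about 6 mm of travel. I release it, rise and look.

>>> servo_tool:
  plan:
    - [0, 0, 0, -0.5, 0, 0, 0]
    - [0, 0, 0, -2, 0, 0, 0]
    - [0, 0, 0, -6, 0, 0, 0]
    - [0, -4.6, -8, -6, 0, 0, 0]
    - [0, -4.6, -12, -6, 0, 0, 0]
    - [0, -4.6, -16, -6, 0, 0, 0]
    - [0, -4.6, -16, -6, 0, 0, 0]
    - [0, -4.6, -16, -6, 0, 0, 0]

```text
clock: 12.8
position: [0.5033, 0.0072, 0.1448]
tool_rot: [-3.14, -0.0, 0.254]
force: [0.5, 0.2, 0.4]
grip_width: -0.0003
finger_force: 0.0
```

Run:
```python
from workcell import bot
import cv2,numpy as np
w=bot.grab_frame("wrist")["frame"];s=bot.grab_frame("side")["frame"]
a=cv2.resize(w[100:310,150:430],(533,400));b=cv2.resize(s[250:350,280:345],(260,400))
cv2.imwrite("pics/a6.png",np.hstack([a,b]))
```

```text
(no output)
```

View pics/a6.png

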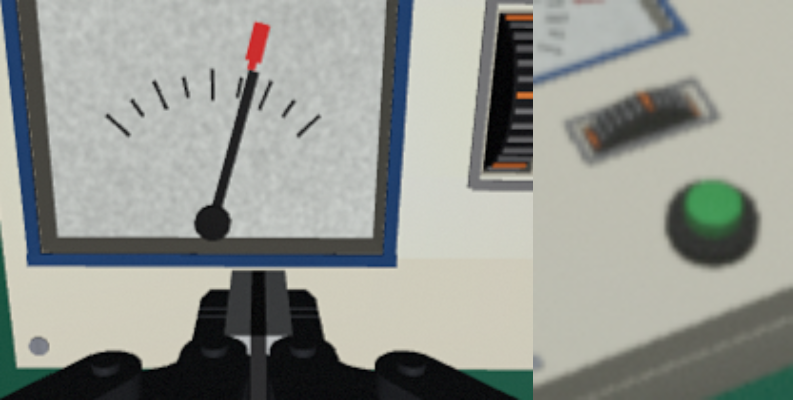

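The needle is still on the mark (about (253,70)), the button is up and nothing touches the wheel, so I hand the job in.

```bash
python3 -c "
from workcell import bot
print(bot.job_done())"
```

```text
the job is handed in; nothing more can be done
None
```

I rolled the needle to within about 0.5 mm of the red mark, let go of the wheel, pressed the green button fully down and released it, then handed the job in at about 13 s; no verdict came back, and the highest wheel force I read was about 11.6 N.

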